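# Clamp a vial with the ratchet lever

### The arm

A 6-joint arm with a two-finger parallel gripper is mounted at the origin on a cart in front of the work surface, level with it; the furniture and walls round the work are solid. World frame = base frame: x ahead of the robot, y to its left, z up, the work surface at z = 0. Lengths are in m, angles in rad, forces in N, time in s.
With the tool pointing down it reaches from about 0.35 to 0.975 m from the base axis. Payload 4.9 kg.
Tool frame: the origin (TCP) lies at the very end of the fingers, on their centre line; the grasp point (between the pads) lies behind it (manip.pinch_z is the y of the grasp point in the tool frame, in m); y points along the fingers, x is the direction in which the jaws open and shut, and the axes are right-handed (so a half turn about y gives the same grasp; the last joint's range is limited). The gripper opens to 85 mm and grips with 20 to 120 N. Pads are 22 mm wide; open, the fingers measure 114 mm over their backs; the gripper's body (76 mm by 85 mm) begins 54 mm behind the grasp point. The pads swing forward as they close: fully open they stand 13 mm farther back than shut.
Start: joints at [1.102, 0.053, 1.613, -0, 1.476, -0.119], TCP at [0.214, 0.587, 0.197] pointing down, gripper open.
Joint ranges: [-3.01, 3.01], [-1.01, 2.22], [0.06, 2.58], [-1.02, 4.17], [0.09, 2.62], [-3.14, 3.14]. Speed limits (rad/s): [2.57, 2.57, 3.14, 3.14, 3.14, 3.14].

### API

Orientations are given as a unit quaternion [w, x, y, z].
In Python, from plant import manip gives the robot as it stands.
- The arm moves only by the tool drive_tool, never from a script. Its argument "motion" is a list of rows, each a list of 3 entries, a list of its own where there are three numbers: the shift along the tool's x, y, z in units of 25 mm (1.0 is 25 mm), then the turn, a rotation vector about the tool's x, y, z in units of 5 degrees (1.0 is 5 degrees), then the closure, from -1 (fully open) to 1 (shut). A call has 1 to 12 rows; each row shifts and turns the commanded pose from where the row before left it, along the tool's axes as they then stand; what a row does not reach is not made up. A row lasts 1/10 s, in which the tool goes at most 50 mm and 8.59 degrees, less where a joint would pass 70% of its speed; a pose out of reach is approached as far as the arm can. A call is refused whole if a number of a shift passes 1 or a number of a turn 1, either way. A call with a gripper value outside its range is refused whole. The fingers move at their own pace and stop on an object; the grip force is fixed at half the most. Time passes only in rows, so rows that do not move let the fingers close. It gives the time, the measured TCP pose, the force and the opening at its end, in the units of the state.
- manip.state(): the state, without advancing time (a new reading comes with each control period).
- manip.grab_frame(name): name is "side" or "top" or "wrist"; returns a dict with "img" (480x640x3 uint8, blue, green, red), "range_z" (480x640 float32, m along the optical axis (not along the pixel's ray), 0 where there is no reading), "camera_matrix" (3x3 intrinsics, pixels), "k1" (the pictures are not rectified: a ray, as slopes to the right and down, at radius r is drawn at 1 + k1 r^2 times it, then the intrinsics apply), "world_from_camera" (4x4, takes a point from camera to world coordinates); the wrist camera has in their place "T_tool_cam" (4x4, takes a point from camera to tool coordinates, whose origin is the TCP and whose axes are the tool frame's). Camera axes: x right, y down, z forward; pixel columns grow to the right and rows downward; lengths in m; the calibration is good to about 2 mm. A picture is of the moment at which its call begins: read the wrist's pose just before it.
- manip.job_done(): hands the job in, once; it reports no verdict.
The state is a dict: "time": time; "joint_pos": joint angles; "joint_vel": joint speeds; "joint_efforts": joint torques, N m; "tool_pos": TCP position; "tool_rot": TCP orientation; "contact_force": force on the tool from outside, world axes, zero at the start; "ft_torque": the same for the moment, N m; "gripper_width": opening from 0.0 (shut) to 1.0 (fully open).
Only numpy, scipy, OpenCV 4.12 (cv2) and the standard library are available. Lean on these libraries where they do the work, as an engineer would, in place of code of your own. Each camera call takes 0.05 s, during which the arm holds its last target. There are 200 camera calls.

### The job

Stand the small amber vial upright in the ratchet clamp, between its flat jaw and the V-shaped block, and let go of it. Then work the clamp's lever to and fro between its two stops, leftward strokes tighten, until the jaw holds the vial firmly in the V: stop as soon as you feel the lever stiffen, because too hard a stroke crushes the glass. Leave the jar and the tape roll where they are.

Things in the scene. Friction and masses are not known exactly. Their poses are not given: they have to be found in the camera images.
- clamp: Low dark-steel clamp fixed to the bench, plate 200 x 96 x 8 mm. Origin: on the vertical spindle axis at bench level; x points from the spindle to the jaws (away from the robot), y left, z up. Lever bar 12 mm wide, z 28 to 38 mm, points to -x at angle 0 and swings 0.4 rad either way between two upright steel stop pins (10 mm thick, 60 mm from the axis, top 38 mm).
- spindle_top (a point): Centre of the hex nut's top on the spindle, 48 mm above the bench, over a round lever head 70 mm across, 40 mm high. Ratchet: handle toward the clamp's +y (clockwise from above) turns the spindle after up to 0.31 rad of free play and closes the jaw 8 mm per rad; back toward -y it only clicks, jaw stays. 2 to 6 strokes of 0.8 rad needed.
- handle (a point): On the axis of the upright round black handle post at the lever's end, 90 mm from the spindle axis, 66 mm above the bench. Post 16 mm thick, its top 80 mm above the bench; pinch it from above at any yaw or push it. Push needed: about 5 N while the jaw runs free, then 1.8 N more per 20 N on the vial. Stop at about 9 N; 13 N is too hard.
- pocket (a point): Point on the base plate (8 mm above the bench) where the axis of a vial home in the V stands, 85 mm from the spindle along the clamp's x; axes as the clamp's. The vial may be set up to 7 mm short of it toward the spindle; the flat moving jaw (36 mm wide, top 32 mm above the bench, at first 9 to 16 mm clear of a seated vial, springy) pushes it home.
- v_block: Fixed aluminium block with a vertical 90 degree V facing the moving jaw, 46 mm wide, top 32 mm above the bench. Origin and axes as the clamp's, 8 mm higher.
- vial: Amber glass vial with black cap, 28 mm diameter, 64 mm high, standing. Origin: centre of its underside. Grip its brown body, which ends at 52 mm; to set it in the clamp grip it with the fingertips at least 27 mm above its underside (above the jaws), the fingers on the sides that face along the clamp's y. It may stand to the right of the clamp, among the bystanders.
- jar: Bystander: white jar with blue cap, 62 mm diameter, 90 mm high. Origin: centre of its underside.
- tape_roll: Bystander: roll of tape lying flat, 72 mm diameter, 19 mm high. Origin: centre of its underside.
Things that resemble listed ones, but are neither listed nor needed, are in the scene too. Several things look just like the vial: the one meant starts nearest to the robot's base.

How it is judged:
By the outcome, as a careful person would: the job done as asked, in the order asked, and still so for the second after the job is handed in, with the robot touching nothing.
It also fails if it takes over 72 s, if anything falls off the work surface, if the arm or the gripper's body presses on something with over 40 N, if the wrist force passes 120 N, or if a joint passes its speed limit or range.

## Working session

There is one attempt and no reset: what is moved stays moved. The work goes in short steps, Python scripts to look and compute and a tool call to move; the robot and the scene stay as the last step left them, time stands still between calls to the robot, and variables do not carry over. Pictures are saved under pics/ and viewed, about 8 in all and at most 12, crops included, and the job is handed in when it is done.

Besides the shell and the picture viewer there is one more tool, called as name([rows], argument=value, ...), one row to a line, values as JSON. drive_tool: Moves the arm, as the interface text tells. Its arguments: {"type":"object","properties":{"motion":{"type":"array","items":{"type":"array"}}},"required":["motion"]}

```bash
mkdir -p pics; cat > h.py <<'E'
import numpy as np, cv2
from plant import manip
from scipy.spatial.transform import Rotation as R
def T_tool(s=None):
    s=s or manip.state(); q=s["tool_rot"]; T=np.eye(4)
    T[:3,:3]=R.from_quat([q[1],q[2],q[3],q[0]]).as_matrix(); T[:3,3]=s["tool_pos"]; return T
def grab(name):
    s=manip.state(); f=manip.grab_frame(name)
    f["W"]=T_tool(s)@f["T_tool_cam"] if name=="wrist" else np.array(f["world_from_camera"])
    return f
def save(f,fn):
    np.savez("pics/"+fn+".npz",img=f["img"],z=f["range_z"],K=f["camera_matrix"],k1=f["k1"],W=f["W"]); cv2.imwrite("pics/"+fn+".png",f["img"])
def load(fn):
    d=np.load("pics/"+fn+".npz"); return dict(img=d["img"],range_z=d["z"],camera_matrix=d["K"],k1=float(d["k1"]),W=d["W"])
def ray(f,u,v):
    K=np.array(f["camera_matrix"]); p=cv2.undistortPoints(np.array([[[u,v]]],float),K,np.array([f["k1"],0,0,0,0.]))[0,0]
    return np.array([p[0],p[1],1.])
def pt(f,u,v):  # by depth
    z=f["range_z"][int(v)-1:int(v)+2,int(u)-1:int(u)+2]; z=np.median(z[z>0]) if (z>0).any() else np.nan
    return (f["W"]@np.r_[ray(f,u,v)*z,1])[:3]
def plane(f,u,v,h): # at height h
    d=f["W"][:3,:3]@ray(f,u,v); o=f["W"][:3,3]; return o+d*(h-o[2])/d[2]
def tri(f,a,g,b):
    d1=f["W"][:3,:3]@ray(f,*a); d2=g["W"][:3,:3]@ray(g,*b); o1=f["W"][:3,3];o2=g["W"][:3,3]
    t=np.linalg.lstsq(np.c_[d1,-d2],o2-o1,rcond=None)[0]; p=o1+t[0]*d1;q=o2+t[1]*d2; return (p+q)/2,np.linalg.norm(p-q)
E
python3 - <<'E'
from h import *
for n in("top","side"):
    f=grab(n); save(f,n); print(n,f["W"].round(3).tolist(),f["camera_matrix"],f["k1"])
print(manip.state(), manip.pinch_z)
E
```

```text
top [[-0.017, -0.981, 0.191, 0.366], [-1.0, 0.016, -0.003, -0.098], [0.0, -0.191, -0.982, 1.111], [0.0, 0.0, 0.0, 1.0]] [[572.95789089   0.         329.75891211]
 [  0.         572.95789089 236.93391656]
 [  0.           0.           1.        ]] -0.04755518012529526
side [[0.995, -0.053, 0.088, 0.469], [-0.102, -0.636, 0.765, -0.727], [0.016, -0.77, -0.638, 0.616], [0.0, 0.0, 0.0, 1.0]] [[436.37592312   0.         322.43580339]
 [  0.         436.37592312 243.22367793]
 [  0.           0.           1.        ]] -0.021363159824628754
{'time': 0.1, 'joint_pos': array([ 1.10198689e+00,  5.32979554e-02,  1.61417957e+00,  1.32417653e-05,
        1.47598202e+00, -1.18981754e-01]), 'joint_vel': array([-2.90585964e-04, -3.40508467e-03, -1.92092904e-03,  1.15465894e-03,
        1.45456441e-03,  3.16783132e-05]), 'joint_efforts': array([ 9.23345215e-04, -3.94898486e+01, -3.71366215e+01, -2.70225208e-06,
        3.90272849e-03,  1.98830162e-05]), 'tool_pos': array([0.21390796, 0.58658371, 0.19626793]), 'tool_rot': array([-0.57907502,  0.57968982,  0.40477446, -0.40594269]), 'contact_force': array([ 0.31469178, -0.43731342,  0.42597852]), 'ft_torque': array([-0.02515712, -0.00220914, -0.01835391]), 'gripper_width': 1.001764193842627} -0.0187
```

View pics/top.png

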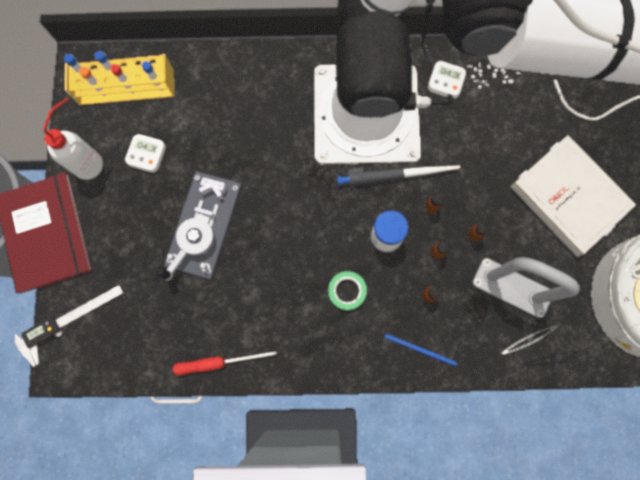

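View pics/side.png

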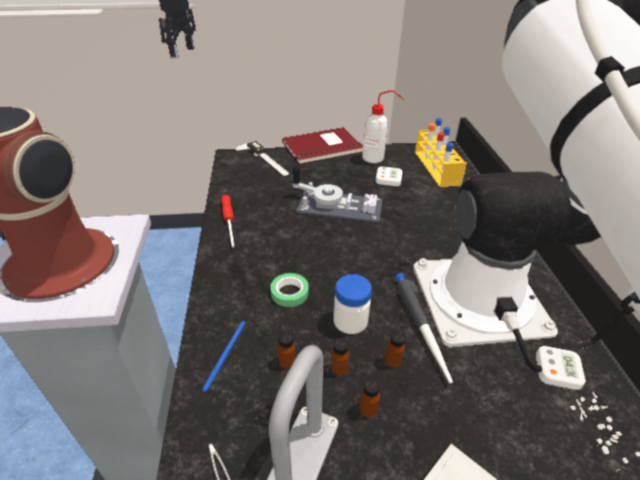

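The top picture shows the clamp, with spindle at about (194,236), handle (170,272) and jaws (210,187). Vial candidates in the top view are (433,205), (476,232), (439,253) and (430,295). The side view shows them at (396,351), (370,400), (340,359) and (286,352). The jar is at (389,230) and the tape at (347,291).

```bash
python3 - <<'E'
from h import *
t=load("top"); s=load("side")
for n,a,b in [("v1",(433,205),(396,339)),("v2",(476,232),(370,390)),("v3",(439,253),(340,347)),("v4",(430,295),(286,341)),("nut",(194,236),(327,189)),("handle",(168,273),(296,166))]:
    p,e=tri(t,a,s,b); print(n,"tri",p.round(3),round(e,4),"depth",pt(t,*a).round(3),pt(s,*b).round(3),"r",np.hypot(*p[:2]).round(3))
for n,u in dict(jar=(390,225),tape=(347,277),c1=(238,180),c2=(199,174),c3=(209,276),c4=(167,266)).items(): print(n,pt(t,*u).round(3))
a=cv2.resize(t["img"][165:285,150:250],None,fx=5,fy=5,interpolation=3)
b=cv2.resize(t["img"][190:310,400:460],None,fx=5,fy=5,interpolation=3)
cv2.imwrite("pics/crop1.png",np.hstack([a,b]))
E
```

```text
v1 tri [ 0.636 -0.3    0.05 ] 0.009 depth [ 0.632 -0.3    0.048] [ 0.636 -0.31   0.064] r 0.703
v2 tri [ 0.581 -0.382  0.041] 0.0044 depth [ 0.578 -0.38   0.047] [ 0.579 -0.395  0.064] r 0.695
v3 tri [ 0.543 -0.307  0.049] 0.0101 depth [ 0.539 -0.307  0.046] [ 0.547 -0.316  0.063] r 0.624
v4 tri [ 0.462 -0.286  0.047] 0.0041 depth [ 0.458 -0.283  0.065] [ 0.464 -0.298  0.063] r 0.543
nut tri [0.579 0.156 0.048] 0.0001 depth [0.579 0.155 0.05 ] [0.579 0.155 0.048] r 0.599
handle tri [0.505 0.19  0.094] 0.0046 depth [0.508 0.201 0.053] [ 0.515  0.359 -0.002] r 0.54
jar [ 0.585 -0.212  0.091]
tape [ 0.5   -0.134  0.018]
c1 [0.702 0.081 0.002]
c2 [0.714 0.159 0.008]
c3 [0.507 0.134 0.008]
c4 [0.528 0.216 0.009]
```

View pics/crop1.png

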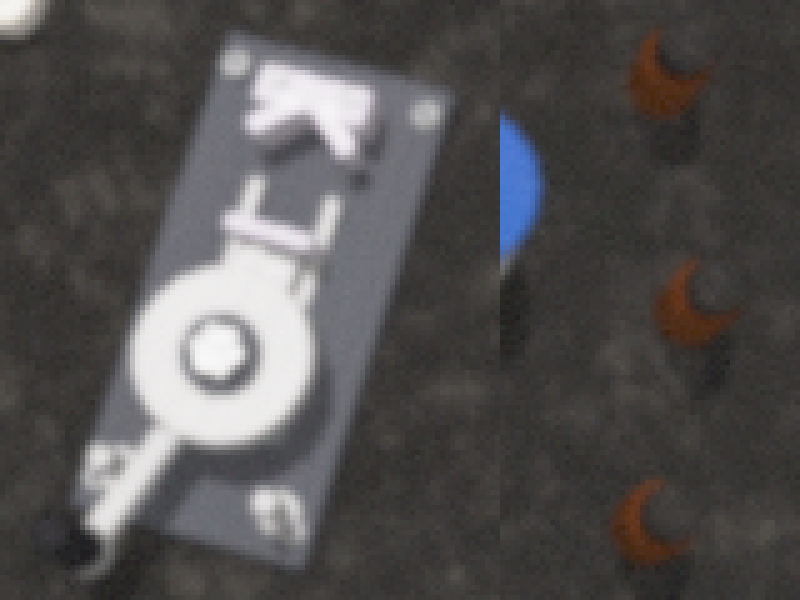

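Candidates: v1 (433,205), v2 (476,232), v3 (439,253), v4 (430,295). v4 is nearest to the base (r≈0.54), and the crop shows it as an amber body with a dark cap, so I choose v4. The lever currently leans left (+y).

```bash
cat >> h.py <<'E'
def go(p,xdir=None,s=None):
    """print shift (units, in current tool axes) and turn about tool y (units) to reach p with tool x along xdir (mod 180)"""
    T=T_tool(s); d=T[:3,:3].T@(np.array(p)-T[:3,3])/0.025
    print("shift units",d.round(2))
    if xdir is not None:
        x=np.r_[xdir[:2],0]/np.hypot(*xdir[:2]); c=T[:3,:3].T@x
        a=np.degrees(np.arctan2(-c[2],c[0])); a=(a+90)%180-90
        print("turn about tool y units",round(a/5,2),"tilt",np.degrees(np.arccos(-T[2,1])).round(2))
E
python3 - <<'E'
from h import *
t=load("top"); f=lambda u,h:plane(t,*u,h)
P=[f(u,.008)[:2] for u in [(195.6,171.4),(240.4,183.4),(210,278.6),(164.4,265)]]
for p in P: print(p.round(4))
TL,TR,BR,BL=P
print("sides",np.linalg.norm(TL-BL),np.linalg.norm(TR-BR),np.linalg.norm(TL-TR),np.linalg.norm(BL-BR))
x=(TL-BL)+(TR-BR); x/=np.linalg.norm(x); y=(TL-TR)+(BL-BR); y/=np.linalg.norm(y)
print("x",x,"ang",np.arctan2(x[1],x[0]),"y->",np.arctan2(-y[0],y[1]))
nut=f((194,235),.048); print("nut",nut,"pocket",nut[:2]+.085*x)
han=f((150+62/5,165+530/5),.08); d=han[:2]-nut[:2]; print("handle",han,np.linalg.norm(d),"lever ang",np.arctan2(d@-y*-1,d@-x))
v=f((432,292),.064); print("vial",v)
yd=np.array([-np.sin(np.arctan2(x[1],x[0])),np.cos(np.arctan2(x[1],x[0]))])
print(T_tool().round(3)); go([v[0],v[1],.2],yd); 
E
```

```text
[0.7194 0.1659]
[0.6926 0.0752]
[0.5021 0.1317]
[0.5301 0.2217]
sides 0.19730403124405405 0.19872862251346937 0.0946612595973269 0.09424036459174923
x [ 0.95894446 -0.28359394] ang -0.28753985156423406 y-> -0.29436384860504117
nut [0.58077675 0.1557371  0.048     ] pocket [0.66228703 0.13163162]
handle [0.50844019 0.20408966 0.08      ] 0.08700889871845015 lever ang 0.29544845568975603
vial [ 0.46372727 -0.28710133  0.064     ]
[[ 0.343 -0.001 -0.939  0.214]
 [ 0.939 -0.002  0.343  0.587]
 [-0.002 -1.     0.     0.196]
 [ 0.     0.     0.     1.   ]]
shift units [-29.41  -0.1  -21.37]
turn about tool y units -0.71 tilt 0.11
```

drive_tool([
  [[-1, 0, -1], [0, -0.71, 0], -1],
  [[-1, 0, -1], [0, 0, 0], -1],
  [[-1, 0, -1], [0, 0, 0], -1],
  [[-1, 0, -1], [0, 0, 0], -1],
  [[-1, 0, -1], [0, 0, 0], -1],
  [[-1, 0, -1], [0, 0, 0], -1],
  [[-1, 0, -1], [0, 0, 0], -1],
  [[-1, 0, -1], [0, 0, 0], -1],
  [[-1, 0, -1], [0, 0, 0], -1],
  [[-1, 0, -1], [0, 0, 0], -1],
  [[-1, 0, -1], [0, 0, 0], -1],
  [[-1, 0, -1], [0, 0, 0], -1],
])

```text
time: 1.3
tool_pos: [0.4149, 0.2119, 0.197]
tool_rot: [0.567, -0.566, -0.423, 0.423]
contact_force: [1.1, -0.3, -0.2]
gripper_width: 0.995
```

```bash
python3 - <<'E'
from h import *
go([.4637,-.287,.2],[.2875,.958]); print(manip.state()["tool_pos"],manip.state()["time"])
E
```

```text
shift units [-18.58  -0.12  -7.54]
turn about tool y units 0.04 tilt 0.03
[0.4148734  0.21191916 0.19695098] 1.3
```

drive_tool([
  [[-1, 0, -0.4], [0, 0, 0], -1],
  [[-1, 0, -0.4], [0, 0, 0], -1],
  [[-1, 0, -0.4], [0, 0, 0], -1],
  [[-1, 0, -0.4], [0, 0, 0], -1],
  [[-1, 0, -0.4], [0, 0, 0], -1],
  [[-1, 0, -0.4], [0, 0, 0], -1],
  [[-1, 0, -0.4], [0, 0, 0], -1],
  [[-1, 0, -0.4], [0, 0, 0], -1],
  [[-1, 0, -0.4], [0, 0, 0], -1],
  [[-1, 0, -0.4], [0, 0, 0], -1],
  [[-1, 0, -0.4], [0, 0, 0], -1],
  [[-1, 0, -0.4], [0, 0, 0], -1],
])

```text
time: 2.5
tool_pos: [0.4443, -0.1094, 0.1969]
tool_rot: [0.567, -0.566, -0.423, 0.423]
contact_force: [-0.1, -0.1, 0.5]
gripper_width: 1.001
```

drive_tool([
  [[-1, 0, -0.4], [0, 0, 0], -1],
  [[-1, 0, -0.4], [0, 0, 0], -1],
  [[-1, 0, -0.4], [0, 0, 0], -1],
  [[-1, 0, -0.4], [0, 0, 0], -1],
  [[-1, 0, -0.4], [0, 0, 0], -1],
  [[-1, 0, -0.4], [0, 0, 0], -1],
  [[0, 0, 0], [0, 0, 0], -1],
  [[0, 0, 0], [0, 0, 0], -1],
])

```text
time: 3.3
tool_pos: [0.4592, -0.2691, 0.1967]
tool_rot: [0.567, -0.566, -0.423, 0.423]
contact_force: [0.8, 0.2, -0.4]
gripper_width: 0.997
```

```bash
python3 - <<'E'
from h import *
go([.4637,-.287,.2],[.2875,.958]); print(manip.state()["tool_pos"],manip.state()["time"])
f=grab("wrist"); save(f,"w1"); print(np.array(f["T_tool_cam"]).round(3))
E
```

```text
shift units [-0.63 -0.13 -0.38]
turn about tool y units 0.03 tilt 0.09
[ 0.4591819  -0.26912659  0.19673908] 3.3
[[ 1.    -0.001  0.001  0.   ]
 [-0.001 -0.275  0.962 -0.178]
 [-0.001 -0.962 -0.275  0.07 ]
 [ 0.     0.     0.     1.   ]]
```

View pics/w1.png

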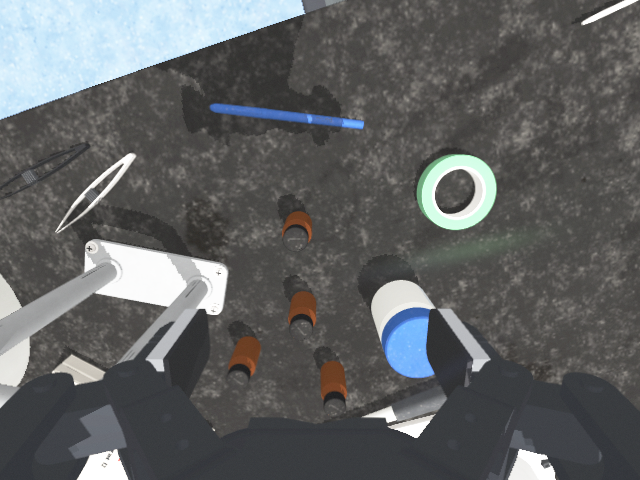

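The wrist view shows the target vial's cap at about (296,239), nearest the robot edge. The other three are at (302,325), (238,376) and (335,402), and the jar is at (410,340).

```bash
python3 - <<'E'
from h import *
f=load("w1"); 
img=f["img"][200:260,265:330]
print("depth pts",[pt(f,296,v).round(4).tolist() for v in (234,239,244)])
a=plane(f,296,239,.064); print(a)
t=load("top"); print("tri",tri(f,(296,239),t,(432,292)))
go([a[0],a[1],.08],[.2875,.958])
cv2.imwrite("pics/c2.png",cv2.resize(f["img"][195:260,255:340],None,fx=6,fy=6,interpolation=3))
E
```

```text
depth pts [[0.4588, -0.2881, 0.0656], [0.4629, -0.2894, 0.0662], [0.4674, -0.2908, 0.0655]]
[ 0.46341417 -0.28964047  0.064     ]
tri (array([ 0.46492528, -0.28969276,  0.05551137]), np.float64(0.0022216478921308464))
shift units [-0.76  4.67 -0.4 ]
turn about tool y units 0.04 tilt 0.08
```

View pics/c2.png

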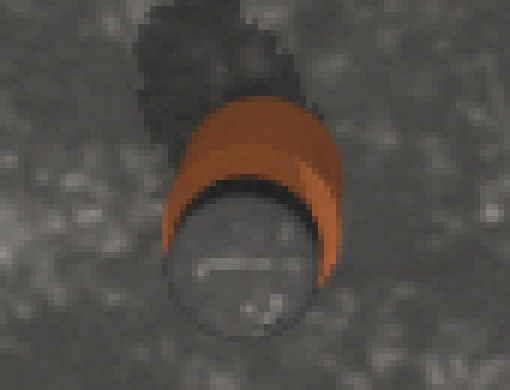

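The close crop shows the amber vial with the grey-black cap top centred at full pixel (295.5,239.5). Depth puts the cap top at 0.0655 m, against 64 mm expected.

drive_tool([
  [[-0.4, 0.5, -0.2], [0, 0, 0], -1],
  [[-0.38, 0.7, -0.2], [0, 0, 0], -1],
  [[0, 1, 0], [0, 0, 0], -1],
  [[0, 1, 0], [0, 0, 0], -1],
  [[0, 1, 0], [0, 0, 0], -1],
  [[0, 1, 0], [0, 0, 0], -1],
  [[0, 0.9, 0], [0, 0, 0], -1],
  [[0, 0.55, 0], [0, 0, 0], -1],
  [[0, 0.15, 0], [0, 0, 0], -1],
  [[0, 0, 0], [0, 0, 0], -1],
])

```text
time: 4.35
tool_pos: [0.4635, -0.2905, 0.027]
tool_rot: [0.567, -0.566, -0.423, 0.423]
contact_force: [-0.3, -0.3, 0.9]
gripper_width: 0.998
```

drive_tool([
  [[0, 0, 0], [0, 0, 0], 0.3],
  [[0, 0, 0], [0, 0, 0], 0.5],
  [[0, 0, 0], [0, 0, 0], 1],
  [[0, 0, 0], [0, 0, 0], 1],
  [[0, 0, 0], [0, 0, 0], 1],
  [[0, 0, 0], [0, 0, 0], 1],
  [[0, 0, 0], [0, 0, 0], 1],
  [[0, 0, 0], [0, 0, 0], 1],
])

```text
time: 5.15
tool_pos: [0.4636, -0.2907, 0.0273]
tool_rot: [0.567, -0.566, -0.423, 0.423]
contact_force: [-0.5, -0.5, -0.4]
gripper_width: 0.003
```

```bash
python3 - <<'E'
from h import *
f=grab("wrist"); save(f,"w2")
s=grab("side"); save(s,"s2"); 
cv2.imwrite("pics/m.png",np.hstack([cv2.resize(f["img"],(480,360)),cv2.resize(s["img"][270:450,200:360],(320,360))]))
E
```

```text
(no output)
```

View pics/m.png

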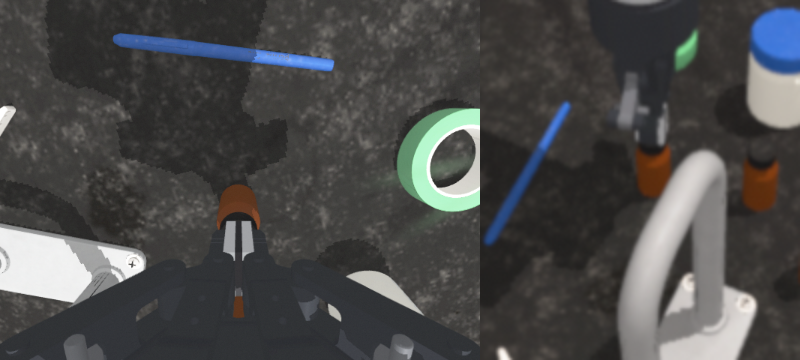

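The vial still stands upright at about (316,270), just on the robot side of the closed fingers, so the grasp missed. I'll measure again.

```bash
python3 - <<'E'
from h import *
f=load("w2"); s=load("s2")
for v in (248,255,262,270,280,287,292,300,310): print(v,pt(f,317,v).round(4),f["img"][v,317])
for u in (288,292,300,317,333,343,348): print(u,pt(f,u,275).round(4))
t=grab("top");save(t,"t2")
go([.4635,-.2905,.2],[.2875,.958])
E
```

```text
248 [ 0.4495 -0.2868  0.0102] [30 54 92]
255 [ 0.4498 -0.2869  0.0223] [32 56 93]
262 [ 0.4497 -0.2868  0.0345] [28 53 93]
270 [ 0.4504 -0.287   0.0443] [ 37  59 104]
280 [ 0.4537 -0.288   0.0482] [ 35  58 101]
287 [ 0.4523 -0.2876  0.0601] [36 35 35]
292 [ 0.4526 -0.2877  0.0649] [34 35 33]
300 [ 0.4528 -0.2877  0.0726] [45 43 42]
310 [ 0.4525 -0.2876  0.0823] [47 44 42]
288 [ 0.4629 -0.3086  0.0013]
292 [ 0.4545 -0.3015  0.0287]
300 [ 0.4507 -0.2954  0.0437]
317 [ 0.4519 -0.2875  0.0466]
333 [ 0.4548 -0.2806  0.0443]
343 [ 0.4718 -0.2775  0.0021]
348 [ 0.4726 -0.2747  0.0023]
shift units [ 0.01 -6.91  0.01]
turn about tool y units 0.04 tilt 0.01
```

```bash
python3 - <<'E'
from h import *
f=load("w2"); s=load("s2"); print(f["camera_matrix"][0,0])
Ti=np.linalg.inv(T_tool())
for u,v in [(300,300),(304,315),(304,330),(330,315),(330,300),(317,330),(317,350),(317,380),(290,330),(345,330)]:
    p=pt(f,u,v); print((u,v),p.round(4),"tool",(Ti@np.r_[p,1])[:3].round(4),f["img"][v,u])
a=cv2.resize(f["img"][230:380,242:392],(400,400),interpolation=3)
b=cv2.resize(s["img"][300:375,250:325],(400,400),interpolation=3)
cv2.imwrite("pics/m2.png",np.hstack([a,b])); print(manip.state())
E
```

```text
369.25632576348215
(300, 300) [ 0.4539 -0.2953  0.0653] tool [-0.0071 -0.0379  0.008 ] [46 46 47]
(304, 315) [ 0.4515 -0.2922  0.0855] tool [-0.0047 -0.0582  0.0112] [166 164 162]
(304, 330) [ 0.4515 -0.2917  0.0968] tool [-0.0043 -0.0694  0.0113] [165 161 160]
(330, 315) [ 0.4538 -0.2832  0.0863] tool [ 0.0045 -0.0589  0.0115] [167 163 161]
(330, 300) [ 0.4542 -0.2828  0.0727] tool [ 0.005  -0.0454  0.0113] [165 163 161]
(317, 330) [ 0.4527 -0.2876  0.0969] tool [-0.0001 -0.0696  0.0114] [47 44 44]
(317, 350) [ 0.4575 -0.2891  0.1008] tool [-0.0001 -0.0734  0.0063] [56 54 55]
(317, 380) [ 0.4684 -0.2923  0.1005] tool [-0.0001 -0.0732 -0.0051] [56 54 54]
(290, 330) [ 0.4538 -0.2979  0.0895] tool [-0.0095 -0.0621  0.0073] [53 50 48]
(345, 330) [ 0.4594 -0.2794  0.0892] tool [ 0.0097 -0.0619  0.0072] [55 52 50]
{'time': 5.3, 'joint_pos': array([-6.96240714e-01,  3.82038247e-02,  1.92817250e+00, -3.73142868e-06,
        1.17533066e+00, -1.97918407e+00]), 'joint_vel': array([-0.00088238, -0.00175963, -0.00196187,  0.00077816, -0.00109051,
       -0.00066391]), 'joint_efforts': array([-1.37198440e-03, -3.42654133e+01, -3.25753355e+01, -4.17165274e-04,
        5.32317044e-04, -8.15244960e-06]), 'tool_pos': array([ 0.46357295, -0.2907859 ,  0.02735849]), 'tool_rot': array([ 0.56658402, -0.56650592, -0.42310506,  0.4231261 ]), 'contact_force': array([ 0.08469417,  0.12764879, -0.25028535]), 'ft_torque': array([ 0.02958301, -0.0291157 ,  0.01792324]), 'gripper_width': -0.0021069386324501045}
```

View pics/m2.png

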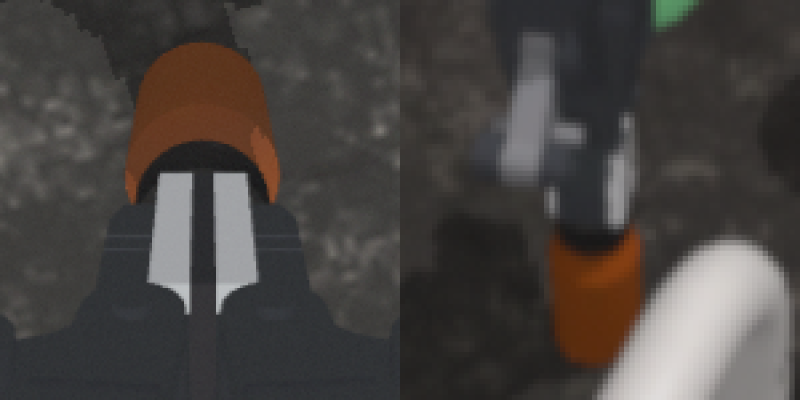

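The fingers are shut just above the cap, and their visible tips are about 40 mm short of the reported TCP. I'll check this in the earlier open-gripper frame and in the side view's depth.

```bash
python3 - <<'E'
from h import *
f=load("w1"); f["W"]=np.array(manip.grab_frame("wrist")["T_tool_cam"])
for u,v in [(320,425),(320,440),(320,460),(320,475),(270,430),(370,430),(240,440),(130,400),(110,380),(520,390)]:
    print((u,v),"tool",pt(f,u,v).round(4))
E
```

```text
(320, 425) tool [ 0.0006 -0.1107  0.0101]
(320, 440) tool [ 0.0005 -0.1163  0.0113]
(320, 460) tool [ 0.0005 -0.1213  0.0112]
(320, 475) tool [ 0.0005 -0.1245  0.011 ]
(270, 430) tool [-0.0102 -0.113   0.0108]
(370, 430) tool [ 0.0113 -0.113   0.0108]
(240, 440) tool [-0.016  -0.1164  0.0113]
(130, 400) tool [-0.0442 -0.1051  0.0121]
(110, 380) tool [-0.0534 -0.097   0.0117]
(520, 390) tool [ 0.05   -0.1013  0.0118]
```

Both views agree: the whole gripper sits about 39 mm behind the reported TCP. The open tips are at tool y≈-0.052 where -0.013 is stated, and the palm is at -0.112. I'll allow for that offset, so I open and then descend to a reported z of about -0.012.

drive_tool([
  [[0, -0.2, 0], [0, 0, 0], -1],
  [[0, 0, 0], [0, 0, 0], -1],
  [[0, 0, 0], [0, 0, 0], -1],
  [[0, 0, 0], [0, 0, 0], -1],
  [[0, 0, 0], [0, 0, 0], -1],
  [[0, 0, 0], [0, 0, 0], -1],
])

```text
time: 6.0
tool_pos: [0.4635, -0.2907, 0.0323]
tool_rot: [0.567, -0.566, -0.423, 0.423]
contact_force: [0.3, -1.0, 0.1]
gripper_width: 0.99
```

drive_tool([
  [[0, 0.5, 0], [0, 0, 0], -1],
  [[0, 0.5, 0], [0, 0, 0], -1],
  [[0, 0.5, 0], [0, 0, 0], -1],
  [[0, 0.25, 0], [0, 0, 0], -1],
  [[0, 0, 0], [0, 0, 0], -1],
  [[0, 0, 0], [0, 0, 0], 0],
  [[0, 0, 0], [0, 0, 0], 1],
  [[0, 0, 0], [0, 0, 0], 1],
  [[0, 0, 0], [0, 0, 0], 1],
  [[0, 0, 0], [0, 0, 0], 1],
  [[0, 0, 0], [0, 0, 0], 1],
  [[0, 0, 0], [0, 0, 0], 1],
])

```text
time: 7.2
tool_pos: [0.4642, -0.2913, -0.0105]
tool_rot: [-0.566, 0.567, 0.423, -0.423]
contact_force: [0.7, 0.5, 4.3]
gripper_width: 0.288
```

```bash
python3 - <<'E'
from h import *
f=grab("wrist"); save(f,"w3"); s=grab("side"); save(s,"s3")
a=cv2.resize(f["img"][210:390,227:407],(400,400),interpolation=3)
b=cv2.resize(s["img"][310:375,250:315],(400,400),interpolation=3)
cv2.imwrite("pics/m3.png",np.hstack([a,b])); print(manip.state()["contact_force"],manip.state()["tool_pos"])
E
```

```text
[-0.49642159 -0.23474564  5.60108205] [ 0.46424518 -0.2912995  -0.01052435]
```

View pics/m3.png

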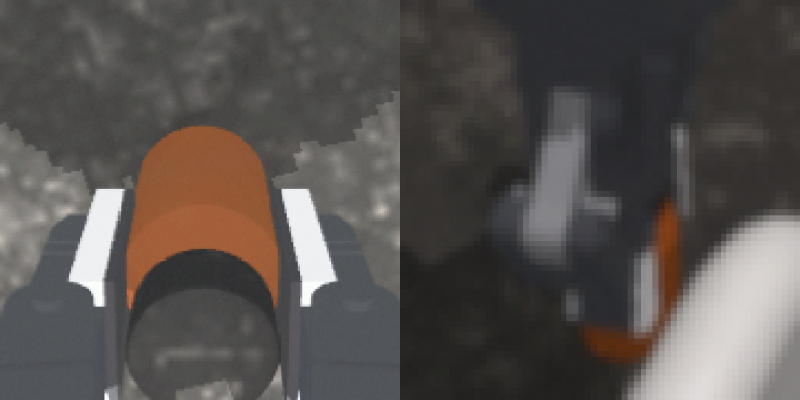

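The vial body is between the pads. I'll measure the tip height above the bench.

```bash
python3 - <<'E'
from h import *
f=load("w3"); s=load("s3")
for u,v in [(277,297),(276,300),(273,310),(360,297),(362,300),(366,310)]: print((u,v),pt(f,u,v).round(4))
for u,v in [(290,361),(290,358),(286,362),(283,361),(280,360),(286,365)]: print((u,v),pt(s,u,v).round(4),s["img"][v,u])
print("cap",pt(f,318,368),"body front",pt(f,318,280),pt(f,318,300))
E
```

```text
(277, 297) [ 0.4489 -0.3035  0.0316]
(276, 300) [ 0.4487 -0.3035  0.035 ]
(273, 310) [ 0.4488 -0.3037  0.0436]
(360, 297) [ 0.4582 -0.2718  0.0319]
(362, 300) [ 0.4583 -0.2713  0.0349]
(366, 310) [ 0.4585 -0.2709  0.0437]
(290, 361) [ 0.4685 -0.313   0.0313] [143 143 147]
(290, 358) [ 0.4688 -0.3114  0.0369] [149 148 149]
(286, 362) [ 0.4622 -0.3179  0.0365] [49 46 48]
(283, 361) [ 0.4576 -0.3166  0.0378] [48 44 43]
(280, 360) [ 0.453  -0.3157  0.0397] [48 45 44]
(286, 365) [ 0.4617 -0.3053  0.0103] [19 45 89]
cap [ 0.46283603 -0.29063445  0.06559374] body front [ 0.45006979 -0.28679639  0.02226623] [ 0.45025843 -0.2868756   0.04231443]
```

Pad tips are about 30 mm above the underside and the vial axis is within 1 mm of the TCP. Next: lift and carry, stopping short of the clamp to look.

drive_tool([
  [[0, -0.5, 0], [0, 0, 0], 1],
  [[0, -1, 0], [0, 0, 0], 1],
  [[0, -1, 0], [0, 0, 0], 1],
  [[0, -1, 0], [0, 0, 0], 1],
  [[0, -1, 0], [0, 0, 0], 1],
  [[0.5, -0.5, -0.1], [0, 0, 0], 1],
  [[1, 0, -0.2], [0, 0, 0], 1],
  [[1, 0, -0.2], [0, 0, 0], 1],
  [[1, 0, -0.2], [0, 0, 0], 1],
  [[1, 0, -0.2], [0, 0, 0], 1],
  [[1, 0, -0.2], [0, 0, 0], 1],
  [[1, 0, -0.2], [0, 0, 0], 1],
])

```text
time: 8.5
tool_pos: [0.5406, -0.142, 0.1127]
tool_rot: [0.567, -0.566, -0.423, 0.423]
contact_force: [0.3, -0.8, -1.5]
gripper_width: 0.302
```

drive_tool([
  [[1, 0, -0.25], [0, 0, 0], 1],
  [[1, 0, -0.25], [0, 0, 0], 1],
  [[1, 0, -0.25], [0, 0, 0], 1],
  [[1, 0, -0.25], [0, 0, 0], 1],
  [[1, 0, -0.25], [0, 0, 0], 1],
  [[1, 0, -0.25], [0, 0, 0], 1],
  [[0.8, 0, 0], [0, 0, 0], 1],
  [[0, 0, 0], [0, 0, 0], 1],
  [[0, 0, 0], [0, 0, 0], 1],
])

```text
time: 9.4
tool_pos: [0.6243, 0.009, 0.1127]
tool_rot: [0.567, -0.566, -0.423, 0.424]
contact_force: [-0.6, 0.2, -1.3]
gripper_width: 0.296
```

```bash
python3 - <<'E'
from h import *
go([.662,.1316,.12],[.2875,.958]); print(manip.state()["tool_pos"],manip.state()["time"],manip.state()["gripper_width"])
f=grab("wrist"); save(f,"w4")
E
```

```text
shift units [ 5.13 -0.3  -0.06]
turn about tool y units 0.06 tilt 0.11
[0.6243005  0.00898194 0.1127062 ] 9.4 0.2955064242113767
```

View pics/w4.png

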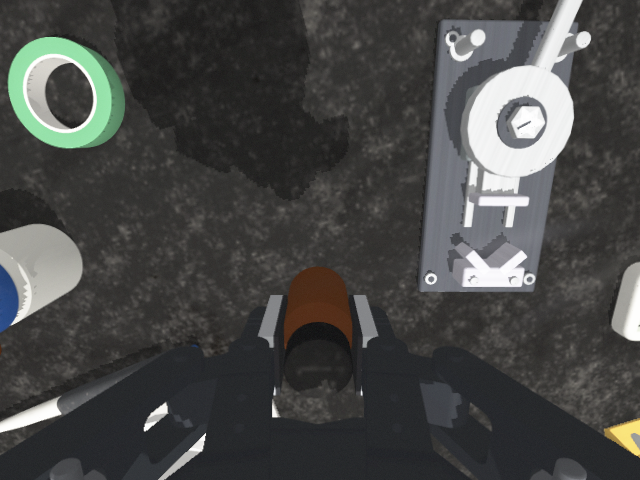

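The picture shows the vial held upright. The clamp is at right: nut (527,122), moving jaw bar about (500,201), V block about (492,268), plate corners (420,291), (535,292) and (440,20), lever pointing up right.

```bash
python3 - <<'E'
from h import *
f=load("w4"); cv2.imwrite("pics/c4.png",cv2.resize(f["img"][145:300,410:560],None,fx=4,fy=3.8,interpolation=3))
E
```

```text
(no output)
```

View pics/c4.png

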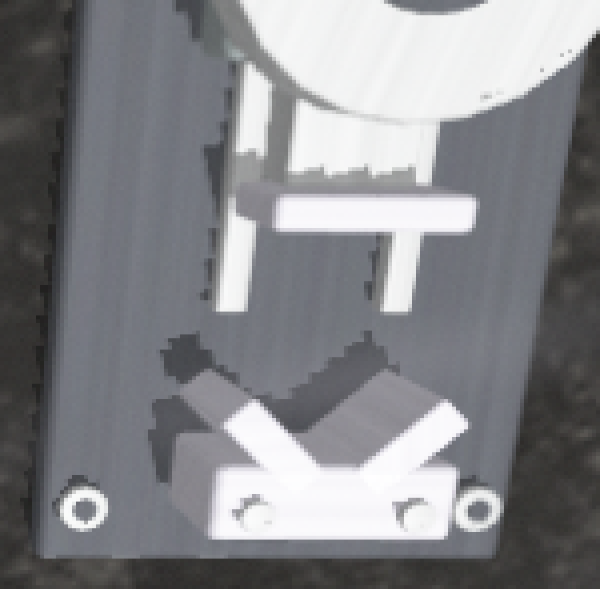

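```bash
python3 - <<'E'
from h import *
f=load("w4")
c=lambda x,y,h:plane(f,410+x/4,145+y/3.8,h)[:2]
BL,BR=c(42,557,.008),c(495,557,.008); TLp=plane(f,440,20,.008)[:2]
print("plate BL,BR",BL,BR,np.linalg.norm(BL-BR),"len",np.linalg.norm(BL-TLp))
x=BL-TLp; x/=np.linalg.norm(x); y=BR-BL; y/=np.linalg.norm(y)
print("ang",np.arctan2(x[1],x[0]),np.arctan2(-y[0],y[1]))
s1,s2=c(83,508,.010),c(478,508,.010); print("screws",s1,s2)
nut=plane(f,527,122,.048)[:2]; print("nut",nut,"nutdepth",pt(f,527,122))
b1,b2=c(212,540,.032),c(447,540,.032); l,r=c(258,400,.032),c(443,400,.032); li,ri=c(320,467,.032),c(362,467,.032)
print("block",np.linalg.norm(b1-b2),pt(f,410+330/4,145+505/3.8)); j1,j2=c(274,232,.032),c(475,232,.032)
print("jaw w",np.linalg.norm(j1-j2))
a=(np.arctan2(x[1],x[0])+np.arctan2(-y[0],y[1]))/2
X=np.array([np.cos(a),np.sin(a)]);Y=np.array([-X[1],X[0]]); print("a",a)
for n,p in dict(BL=BL,BR=BR,s1=s1,s2=s2,b1=b1,b2=b2,l=l,r=r,li=li,ri=ri,j1=j1,j2=j2).items(): print(n,((p-nut)@X).round(4),((p-nut)@Y).round(4))
A=np.array([li,ri])
print("pocket from nut",nut+.085*X)
E
```

```text
plate BL,BR [0.6939778  0.07716638] [0.72102784 0.16786406] 0.0946455094154681 len 0.1995583562576727
ang -0.28123568630046103 -0.2898450800120922
screws [0.68434534 0.08719322] [0.70747499 0.16494326]
nut [0.58151525 0.15921372] nutdepth [0.58123669 0.15771042 0.0508051 ]
block 0.044869241799668697 [0.68608208 0.12666353 0.03396388]
jaw w 0.03609944273161507
a -0.2855403831562766
BL 0.131 -0.047
BR 0.1314 0.0476
s1 0.119 -0.0401
s2 0.1192 0.041
b1 0.1176 -0.0223
b2 0.1177 0.0226
l 0.0886 -0.0169
r 0.0887 0.0174
li 0.1023 -0.0037
ri 0.1023 0.0042
j1 0.056 -0.0177
j2 0.0559 0.0184
pocket from nut [0.66307357 0.13527126]
```

Measurements agree with the model: plate 95×200 mm, block 45 mm, jaw 36 mm, V axis at 85–86 mm, jaw face at 56 mm. I'll aim about 4.5 mm short of home, and hover first with the vial just above the jaws.

drive_tool([
  [[0.7, 0, 0], [0, 0, 0], 1],
  [[1, 0, 0.03], [0, 0, 0], 1],
  [[1, 0, 0.03], [0, 0, 0], 1],
  [[1, 0.2, 0.03], [0, 0, 0], 1],
  [[1, 0.4, 0.04], [0, 0, 0], 1],
  [[0.54, 0.7, 0], [0, 0, 0], 1],
  [[0, 0.7, 0], [0, 0, 0], 1],
  [[0, 0.6, 0], [0, 0, 0], 1],
  [[0, 0.4, 0], [0, 0, 0], 1],
  [[0, 0, 0], [0, 0, 0], 1],
  [[0, 0, 0], [0, 0, 0], 1],
])

```text
time: 10.55
tool_pos: [0.6593, 0.134, 0.0388]
tool_rot: [-0.567, 0.567, 0.423, -0.423]
contact_force: [1.2, 0.4, -0.6]
gripper_width: 0.297
```

```bash
python3 - <<'E'
from h import *
go([.6585,.1355,.0345],[.2817,.9595]); print(manip.state()["tool_pos"],manip.state()["time"],manip.state()["contact_force"])
f=grab("wrist"); save(f,"w5")
cv2.imwrite("pics/c5.png",cv2.resize(f["img"][60:400,170:470],None,fx=1.7,fy=1.7,interpolation=3))
E
```

```text
shift units [0.05 0.17 0.05]
turn about tool y units -0.04 tilt 0.01
[0.65929409 0.13395768 0.03875753] 10.55 [ 1.2338568   0.4134261  -0.64092126]
```

View pics/c5.png

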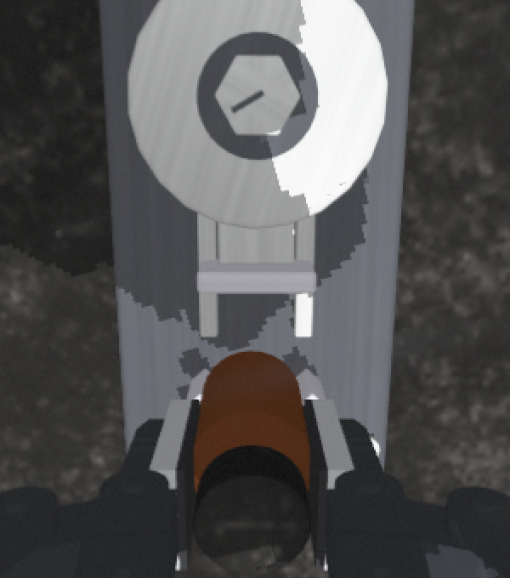

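The vial appears about 2 mm to the left of the jaw/nut centreline (crop column 251 against 257). I'll correct by +0.07 units, then lower.

drive_tool([
  [[0.07, 0, 0.03], [0, 0, 0], 1],
  [[0, 0.3, 0], [0, 0, 0], 1],
  [[0, 0.5, 0], [0, 0, 0], 1],
  [[0, 0.4, 0], [0, 0, 0], 1],
  [[0, 0.25, 0], [0, 0, 0], 1],
  [[0, 0.1, 0], [0, 0, 0], 1],
  [[0, 0, 0], [0, 0, 0], 1],
  [[0, 0, 0], [0, 0, 0], 1],
])

```text
time: 11.4
tool_pos: [0.6592, 0.1366, 0.0]
tool_rot: [-0.566, 0.567, 0.423, -0.423]
contact_force: [0.1, -1.5, -1.4]
gripper_width: 0.295
```

drive_tool([
  [[0, 0.06, 0], [0, 0, 0], 1],
  [[0, 0.05, 0], [0, 0, 0], 1],
  [[0, 0, 0], [0, 0, 0], 1],
])

```text
time: 11.7
tool_pos: [0.6597, 0.1365, -0.002]
tool_rot: [-0.566, 0.567, 0.424, -0.423]
contact_force: [-1.4, -0.6, 1.0]
gripper_width: 0.293
```

drive_tool([
  [[0, 0, 0], [0, 0, 0], 0.2],
  [[0, 0, 0], [0, 0, 0], -0.2],
  [[0, 0, 0], [0, 0, 0], -1],
  [[0, 0, 0], [0, 0, 0], -1],
  [[0, 0, 0], [0, 0, 0], -1],
  [[0, -0.5, 0], [0, 0, 0], -1],
  [[0, -1, 0], [0, 0, 0], -1],
  [[0, -1, 0], [0, 0, 0], -1],
  [[0, -1, 0], [0, 0, 0], -1],
  [[0, -1, 0], [0, 0, 0], -1],
  [[0, -0.5, 0], [0, 0, 0], -1],
  [[0, 0, 0], [0, 0, 0], -1],
])

```text
time: 12.9
tool_pos: [0.6608, 0.1368, 0.1257]
tool_rot: [-0.566, 0.568, 0.425, -0.421]
contact_force: [-0.2, 0.3, -0.1]
gripper_width: 1.002
```

```bash
cat >> h.py <<'E'
NUT=np.array([.5814,.158]); A=-.2855; CX=np.array([np.cos(A),np.sin(A)]); CY=np.array([-CX[1],CX[0]])
def clamp(p): d=np.array(p)[:2]-NUT; return d@CX,d@CY
E
python3 - <<'E'
from h import *
print(manip.state()["tool_pos"],manip.state()["contact_force"])
# cap & handle from top-camera and wrist depth: points in height bands
for n in("wrist","top"):
    f=grab(n); save(f,n[0]+"6"); z=f["range_z"]; v,u=np.mgrid[0:480,0:640]; K=np.array(f["camera_matrix"])
    p=cv2.undistortPoints(np.c_[u.ravel(),v.ravel()].astype(float)[:,None],K,np.array([f["k1"],0,0,0,0.]))[:,0]
    P=np.c_[p,np.ones(len(p))]*z.ravel()[:,None]; P=P@f["W"][:3,:3].T+f["W"][:3,3]; ok=z.ravel()>0
    cx=(P[:,:2]-NUT)@CX; cy=(P[:,:2]-NUT)@CY
    for nm,m in dict(cap=(abs(cx-.082)<.025)&(abs(cy)<.03)&(abs(P[:,2]-.072)<.009),handle=(abs(np.hypot(cx,cy)-.09)<.025)&(cx<-.04)&(abs(P[:,2]-.08)<.006),jaw=(abs(cx-.055)<.012)&(abs(cy)<.025)&(abs(P[:,2]-.032)<.004)).items():
        m&=ok; 
        if m.sum()>3: print(n,nm,m.sum(),"z",np.median(P[m,2]).round(4),"cx",cx[m].min().round(4),cx[m].max().round(4),"cy",cy[m].min().round(4),cy[m].max().round(4),"px",u.ravel()[m].mean().round(1),v.ravel()[m].mean().round(1))
E
```

```text
[0.66082848 0.13678631 0.12573658] [-0.16883941  0.33072446 -0.10163632]
wrist cap 985 z 0.0735 cx 0.069 0.0915 cy -0.0094 0.0124 px 316.3 249.3
wrist jaw 505 z 0.033 cx 0.0478 0.0669 cy -0.0172 0.0184 px 314.9 198.4
top cap 126 z 0.0728 cx 0.0689 0.0904 cy -0.0118 0.0105 px 203.7 192.6
top jaw 64 z 0.0325 cx 0.0486 0.0668 cy -0.019 0.0171 px 204.3 210.8
```

The cap is at 72–73 mm, so the vial is upright. It stands 5–6 mm short of home and within about 1 mm of the jaw centreline, and it has been released. Next I go over the handle.

drive_tool([
  [[0.1, 0, 0.65], [0, 0, 0], -1],
  [[0.13, 0, 1], [0, 0, 0], -1],
  [[0.14, 0, 1], [0, 0, 0], -1],
  [[0.14, 0, 1], [0, 0, 0], -1],
  [[0.14, 0, 1], [0, 0, 0], -1],
  [[0.14, 0, 1], [0, 0, 0], -1],
  [[0.13, 0, 1], [0, 0, 0], -1],
  [[0, 0, 0], [0, 0, 0], -1],
  [[0, 0, 0], [0, 0, 0], -1],
])

```text
time: 13.9
tool_pos: [0.5051, 0.2057, 0.1206]
tool_rot: [0.567, -0.566, -0.423, 0.424]
contact_force: [0.3, -0.3, 0.3]
gripper_width: 0.998
```

```bash
python3 - <<'E'
from h import *
s=manip.state(); print(s["tool_pos"],s["joint_pos"].round(2),s["time"])
f=grab("wrist"); save(f,"w7"); z=f["range_z"]; v,u=np.mgrid[0:480,0:640]
p=cv2.undistortPoints(np.c_[u.ravel(),v.ravel()].astype(float)[:,None],np.array(f["camera_matrix"]),np.array([f["k1"],0,0,0,0.]))[:,0]
P=(np.c_[p,np.ones(len(p))]*z.ravel()[:,None])@f["W"][:3,:3].T+f["W"][:3,3]; d=P[:,:2]-NUT; cx=d@CX; cy=d@CY
m=(abs(np.hypot(cx,cy)-.09)<.03)&(cx<-.03)&(abs(P[:,2]-.080)<.005)
print(m.sum(),P[m].min(0),P[m].max(0),np.median(P[m],0),u.ravel()[m].mean(),v.ravel()[m].mean())
mn=(np.hypot(cx,cy)<.012)&(abs(P[:,2]-.048)<.006); print("nut",P[mn].mean(0))
cv2.imwrite("pics/w7.png",f["img"])
E
```

```text
[0.50513028 0.20567457 0.12057173] [ 0.25 -0.08  1.87 -0.    1.35 -1.03] 13.9
498 [0.49937769 0.20239294 0.07500281] [0.51558776 0.21788066 0.08421494] [0.50612042 0.21054006 0.08155442] 325.3855421686747 260.4598393574297
nut [0.57936571 0.15920036 0.04815821]
```

View pics/w7.png

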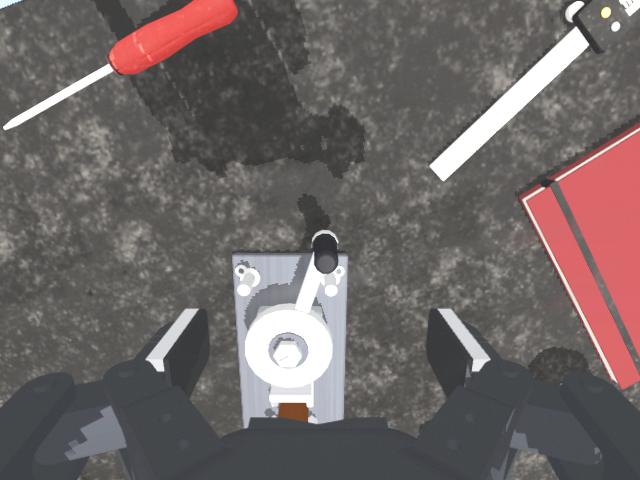

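The picture shows the handle post top at (325,260), with the lever close to the right-hand pin. That is θ≈+0.33 at radius 90 mm, which fits the model. The vial stands in the clamp at (293,410). I'll descend and pinch the handle.

drive_tool([
  [[0.2, 0.5, 0], [0, 0, 0], -1],
  [[0, 1, 0], [0, 0, 0], -1],
  [[0, 1, 0], [0, 0, 0], -1],
  [[0, 1, 0], [0, 0, 0], -1],
  [[0, 0.7, 0], [0, 0, 0], -1],
  [[0, 0.2, 0], [0, 0, 0], -1],
  [[0, 0, 0], [0, 0, 0], 0],
  [[0, 0, 0], [0, 0, 0], 1],
  [[0, 0, 0], [0, 0, 0], 1],
  [[0, 0, 0], [0, 0, 0], 1],
  [[0, 0, 0], [0, 0, 0], 1],
  [[0, 0, 0], [0, 0, 0], 1],
])

```text
time: 15.15
tool_pos: [0.5084, 0.2109, 0.0133]
tool_rot: [-0.566, 0.567, 0.424, -0.422]
contact_force: [-0.8, 0.6, 4.4]
gripper_width: 0.168
```

```bash
cat >> h.py <<'E'
def st():
    s=manip.state(); p=s["tool_pos"]; x,y=clamp(p); F=s["contact_force"]; th=np.arctan2(y,-x)
    t=np.sin(th)*CX+np.cos(th)*CY; r=-np.cos(th)*CX+np.sin(th)*CY
    print("t",s["time"],"theta",th.round(3),"r",np.hypot(x,y).round(4),"z",p[2].round(4),"F",F.round(1),"Ftan(+y)",(F[:2]@t).round(2),"Frad",(F[:2]@r).round(2),"w",s["gripper_width"].round(3),"tq",s["ft_torque"].round(2))
    xa=T_tool(s)[:3,0]; print("yaw rel CY", np.degrees(np.arctan2(xa[1],xa[0])-np.arctan2(CY[1],CY[0])).round(2)); return th
E
python3 -c "
from h import *
st(); print(manip.state()['joint_pos'][5])"
```

```text
Traceback (most recent call last):
  File "h.py", line 39, in st
    print("t",s["time"],"theta",th.round(3),"r",np.hypot(x,y).round(4),"z",p[2].round(4),"F",F.round(1),"Ftan(+y)",(F[:2]@t).round(2),"Frad",(F[:2]@r).round(2),"w",s["gripper_width"].round(3),"tq",s["ft_torque"].round(2))
                                                                                                                                                                    ^^^^^^^^^^^^^^^^^^^^^^^^
AttributeError: 'float' object has no attribute 'round'
```

drive_tool([
  [[-0.301, 0, 0.089], [0, -1, 0], 1],
  [[-0.301, 0, 0.089], [0, -1, 0], 1],
  [[-0.301, 0, 0.089], [0, -1, 0], 1],
  [[-0.301, 0, 0.089], [0, -1, 0], 1],
  [[0, 0, 0], [0, 0, 0], 1],
])

```text
time: 15.65
tool_pos: [0.4947, 0.1821, 0.0133]
tool_rot: [-0.484, 0.485, 0.516, -0.515]
contact_force: [0.4, 0.8, 4.9]
gripper_width: 0.168
```

```bash
sed -i 's/s\["gripper_width"\].round(3)/round(s["gripper_width"],3)/' h.py; python3 -c "
from h import *
st(); print(manip.state()['joint_pos'][5])"
```

```text
t 15.65 theta -0.014 r 0.09 z 0.0133 F [0.4 0.8 4.9] Ftan(+y) 0.9 Frad -0.11 w 0.168 tq [-0.01  0.15  0.06]
yaw rel CY 19.87
-1.4204878171979491
```

drive_tool([
  [[-0.301, 0, 0.089], [0, -1, 0], 1],
  [[-0.301, 0, 0.089], [0, -1, 0], 1],
  [[-0.301, 0, 0.089], [0, -1, 0], 1],
  [[-0.301, 0, 0.089], [0, -1, 0], 1],
  [[0, 0, 0], [0, 0, 0], 1],
  [[0.292, 0, -0.115], [0, 1, 0], 1],
  [[0.292, 0, -0.115], [0, 1, 0], 1],
  [[0.292, 0, -0.115], [0, 1, 0], 1],
  [[0.292, 0, -0.115], [0, 1, 0], 1],
  [[0.292, 0, -0.115], [0, 1, 0], 1],
  [[0.292, 0, -0.115], [0, 1, 0], 1],
])

```text
time: 16.75
tool_pos: [0.5002, 0.1969, 0.0132]
tool_rot: [-0.528, 0.529, 0.47, -0.47]
contact_force: [-1.9, -4.2, 7.3]
gripper_width: 0.172
```

```bash
python3 -c "
from h import *
st()"
```

```text
t 16.75 theta 0.161 r 0.0901 z 0.0132 F [-1.9 -4.2  7.3] Ftan(+y) -4.58 Frad -0.07 w 0.172 tq [-0.47  0.22  0.12]
yaw rel CY 9.63
```

drive_tool([
  [[0.292, 0, -0.115], [0, 1, 0], 1],
  [[0.292, 0, -0.115], [0, 1, 0], 1],
  [[0, 0, 0], [0, 0, 0], 1],
])

```text
time: 17.05
tool_pos: [0.5085, 0.2111, 0.0132]
tool_rot: [-0.566, 0.567, 0.423, -0.423]
contact_force: [-1.3, -2.1, 7.0]
gripper_width: 0.171
```

```bash
python3 -c "
from h import *
st()"
```

```text
t 17.05 theta 0.344 r 0.0902 z 0.0132 F [-1.3 -2.1  7. ] Ftan(+y) -2.49 Frad -0.19 w 0.171 tq [-0.25  0.25 -0.05]
yaw rel CY -0.19
```

drive_tool([
  [[-0.301, 0, 0.089], [0, -1, 0], 1],
  [[-0.301, 0, 0.089], [0, -1, 0], 1],
  [[-0.301, 0, 0.089], [0, -1, 0], 1],
  [[-0.301, 0, 0.089], [0, -1, 0], 1],
  [[-0.301, 0, 0.089], [0, -1, 0], 1],
  [[-0.301, 0, 0.089], [0, -1, 0], 1],
  [[-0.301, 0, 0.089], [0, -1, 0], 1],
  [[-0.301, 0, 0.089], [0, -1, 0], 1],
  [[0, 0, 0], [0, 0, 0], 1],
])

```text
time: 17.95
tool_pos: [0.4919, 0.1509, 0.0132]
tool_rot: [-0.387, 0.388, 0.592, -0.591]
contact_force: [-2.1, 0.6, 5.2]
gripper_width: 0.169
```

drive_tool([
  [[0.292, 0, -0.115], [0, 1, 0], 1],
  [[0.292, 0, -0.115], [0, 1, 0], 1],
  [[0.292, 0, -0.115], [0, 1, 0], 1],
  [[0.292, 0, -0.115], [0, 1, 0], 1],
  [[0.292, 0, -0.115], [0, 1, 0], 1],
])

```text
time: 18.45
tool_pos: [0.4971, 0.1895, 0.0132]
tool_rot: [-0.507, 0.508, 0.493, -0.493]
contact_force: [-1.2, -3.9, 6.0]
gripper_width: 0.17
```

```bash
python3 -c "
from h import *
st()"
```

```text
t 18.45 theta 0.073 r 0.09 z 0.0132 F [-1.2 -3.9  6. ] Ftan(+y) -4.05 Frad -0.19 w 0.17 tq [-0.53  0.18  0.08]
yaw rel CY 14.7
```

drive_tool([
  [[0.292, 0, -0.115], [0, 1, 0], 1],
  [[0.292, 0, -0.115], [0, 1, 0], 1],
  [[0.292, 0, -0.115], [0, 1, 0], 1],
])

```text
time: 18.75
tool_pos: [0.508, 0.2104, 0.0133]
tool_rot: [-0.567, 0.568, 0.422, -0.422]
contact_force: [-1.0, -3.2, 7.6]
gripper_width: 0.175
```

```bash
python3 -c "
from h import *
st()"
```

```text
t 18.75 theta 0.335 r 0.0902 z 0.0133 F [-1.  -3.2  7.6] Ftan(+y) -3.17 Frad -1.0 w 0.175 tq [-0.54  0.29  0.11]
yaw rel CY -0.3
```

drive_tool([
  [[-0.301, 0, 0.089], [0, -1, 0], 1],
  [[-0.301, 0, 0.089], [0, -1, 0], 1],
  [[-0.301, 0, 0.089], [0, -1, 0], 1],
  [[-0.301, 0, 0.089], [0, -1, 0], 1],
  [[-0.301, 0, 0.089], [0, -1, 0], 1],
  [[-0.301, 0, 0.089], [0, -1, 0], 1],
  [[-0.301, 0, 0.089], [0, -1, 0], 1],
  [[-0.301, 0, 0.089], [0, -1, 0], 1],
  [[0, 0, 0], [0, 0, 0], 1],
])

```text
time: 19.65
tool_pos: [0.4919, 0.1509, 0.0133]
tool_rot: [-0.387, 0.388, 0.592, -0.591]
contact_force: [-0.9, -0.2, 6.0]
gripper_width: 0.167
```

drive_tool([
  [[0.292, 0, -0.115], [0, 1, 0], 1],
  [[0.292, 0, -0.115], [0, 1, 0], 1],
  [[0.292, 0, -0.115], [0, 1, 0], 1],
  [[0.292, 0, -0.115], [0, 1, 0], 1],
])

```text
time: 20.05
tool_pos: [0.4947, 0.182, 0.0132]
tool_rot: [0.485, -0.486, -0.514, 0.515]
contact_force: [-1.8, -4.0, 6.9]
gripper_width: 0.166
```

```bash
python3 -c "
from h import *
st()
for n in ('top','wrist','side'):
    f=grab(n); save(f,n[0]+'8'); z=f['range_z']; v,u=np.mgrid[0:480,0:640]
    p=cv2.undistortPoints(np.c_[u.ravel(),v.ravel()].astype(float)[:,None],np.array(f['camera_matrix']),np.array([f['k1'],0,0,0,0.]))[:,0]
    P=(np.c_[p,np.ones(len(p))]*z.ravel()[:,None])@f['W'][:3,:3].T+f['W'][:3,3]; d=P[:,:2]-NUT; cx=d@CX; cy=d@CY; ok=z.ravel()>0
    for nm,m in dict(cap=(abs(cx-.084)<.025)&(abs(cy)<.03)&(abs(P[:,2]-.072)<.005),jaw=(cx>.04)&(cx<.08)&(abs(cy)<.022)&(abs(P[:,2]-.032)<.004)).items():
        m=m&ok
        if m.sum()>3: print(n,nm,m.sum(),cx[m].min().round(4),cx[m].max().round(4),np.median(cx[m]).round(4),'cy',cy[m].min().round(4),cy[m].max().round(4),'z',np.median(P[m,2]).round(4))
"
```

```text
t 20.05 theta -0.015 r 0.09 z 0.0132 F [-1.8 -4.   6.9] Ftan(+y) -4.35 Frad 0.62 w 0.166 tq [-0.56  0.18  0.08]
yaw rel CY 19.69
top cap 117 0.0686 0.0908 0.0798 cy -0.0119 0.0104 z 0.073
top jaw 79 0.0573 0.0798 0.0628 cy -0.0183 0.0174 z 0.0321
side cap 48 0.071 0.0908 0.0811 cy -0.0115 0.0098 z 0.0708
side jaw 41 0.059 0.0781 0.0644 cy -0.0194 0.0175 z 0.0299
```

The top view shows the jaw has advanced about 9 mm and the cap has not moved yet. Roughly 7 mm remain.

drive_tool([
  [[0.292, 0, -0.115], [0, 1, 0], 1],
  [[0.292, 0, -0.115], [0, 1, 0], 1],
  [[0.292, 0, -0.115], [0, 1, 0], 1],
  [[0.292, 0, -0.115], [0, 1, 0], 1],
])

```text
time: 20.6
tool_pos: [0.508, 0.2104, 0.0132]
tool_rot: [-0.567, 0.567, 0.422, -0.423]
contact_force: [-2.5, -3.9, 7.2]
gripper_width: 0.17
```

```bash
cat >> h.py <<'E'
def look():
    f=grab('top'); z=f['range_z']; v,u=np.mgrid[0:480,0:640]
    p=cv2.undistortPoints(np.c_[u.ravel(),v.ravel()].astype(float)[:,None],np.array(f['camera_matrix']),np.array([f['k1'],0,0,0,0.]))[:,0]
    P=(np.c_[p,np.ones(len(p))]*z.ravel()[:,None])@f['W'][:3,:3].T+f['W'][:3,3]; d=P[:,:2]-NUT; cx=d@CX; cy=d@CY; ok=z.ravel()>0
    for nm,m in dict(cap=(abs(cx-.084)<.025)&(abs(cy)<.03)&(abs(P[:,2]-.072)<.005),jaw=(cx>.04)&(cx<.08)&(abs(cy)<.022)&(abs(P[:,2]-.032)<.004)).items():
        m=m&ok
        if m.sum()>3: print(nm,m.sum(),cx[m].min().round(4),cx[m].max().round(4),'mean',cx[m].mean().round(4),'cy',cy[m].mean().round(4),'z',np.median(P[m,2]).round(4))
E
python3 -c "
from h import *
st(); look()"
```

```text
t 20.6 theta 0.334 r 0.0902 z 0.0132 F [-2.5 -3.9  7.2] Ftan(+y) -4.63 Frad -0.28 w 0.17 tq [-0.54  0.28  0.07]
yaw rel CY -0.28
cap 116 0.0704 0.0924 mean 0.0813 cy -0.0014 z 0.0727
jaw 66 0.0606 0.08 mean 0.0659 cy -0.0013 z 0.0327
```

drive_tool([
  [[-0.301, 0, 0.089], [0, -1, 0], 1],
  [[-0.301, 0, 0.089], [0, -1, 0], 1],
  [[-0.301, 0, 0.089], [0, -1, 0], 1],
  [[-0.301, 0, 0.089], [0, -1, 0], 1],
  [[-0.301, 0, 0.089], [0, -1, 0], 1],
  [[-0.301, 0, 0.089], [0, -1, 0], 1],
  [[-0.301, 0, 0.089], [0, -1, 0], 1],
  [[-0.301, 0, 0.089], [0, -1, 0], 1],
  [[0, 0, 0], [0, 0, 0], 1],
])

```text
time: 21.55
tool_pos: [0.4919, 0.1508, 0.0132]
tool_rot: [-0.387, 0.388, 0.592, -0.591]
contact_force: [-1.5, 0.1, 6.5]
gripper_width: 0.167
```

drive_tool([
  [[0.292, 0, -0.115], [0, 1, 0], 1],
  [[0.292, 0, -0.115], [0, 1, 0], 1],
  [[0.292, 0, -0.115], [0, 1, 0], 1],
  [[0.292, 0, -0.115], [0, 1, 0], 1],
])

```text
time: 21.95
tool_pos: [0.4947, 0.182, 0.0133]
tool_rot: [0.484, -0.486, -0.514, 0.515]
contact_force: [-1.9, -4.4, 7.4]
gripper_width: 0.164
```

```bash
python3 -c "
from h import *
st(); look()"
```

```text
t 21.95 theta -0.016 r 0.0899 z 0.0133 F [-1.9 -4.4  7.4] Ftan(+y) -4.72 Frad 0.66 w 0.164 tq [-0.58  0.27  0.07]
yaw rel CY 19.76
cap 116 0.0725 0.0946 mean 0.0833 cy -0.0011 z 0.0729
jaw 71 0.0623 0.0787 mean 0.0673 cy -0.001 z 0.0323
```

The vial moves with the jaw and stays upright (cap now at 0.0833). I'll use smaller increments from here.

drive_tool([
  [[0.292, 0, -0.115], [0, 1, 0], 1],
])

```text
time: 22.1
tool_pos: [0.4969, 0.189, 0.0132]
tool_rot: [-0.506, 0.507, 0.493, -0.494]
contact_force: [-2.5, -3.7, 8.1]
gripper_width: 0.169
```

drive_tool([
  [[0.146, 0, -0.057], [0, 0.5, 0], 1],
])

```text
time: 22.2
tool_pos: [0.4986, 0.1932, 0.0132]
tool_rot: [-0.517, 0.518, 0.482, -0.482]
contact_force: [-4.1, -5.3, 9.8]
gripper_width: 0.166
```

```bash
python3 -c "
from h import *
st(); look()"
```

```text
t 22.2 theta 0.117 r 0.09 z 0.0132 F [-4.1 -5.3  9.8] Ftan(+y) -6.47 Frad 1.75 w 0.166 tq [-0.75  0.51  0.07]
yaw rel CY 12.33
cap 112 0.0736 0.0945 mean 0.0836 cy -0.001 z 0.0729
jaw 69 0.0633 0.08 mean 0.0679 cy -0.0023 z 0.0324
```

It is beginning to stiffen (6.5 N) and the cap has stopped moving. I continue in small steps.

drive_tool([
  [[0.088, 0, -0.034], [0, 0.3, 0], 1],
])

```text
time: 22.35
tool_pos: [0.4993, 0.1949, 0.0132]
tool_rot: [-0.523, 0.524, 0.475, -0.476]
contact_force: [-3.7, -4.0, 9.1]
gripper_width: 0.167
```

```bash
python3 -c "
from h import *
st()"
```

```text
t 22.35 theta 0.137 r 0.09 z 0.0132 F [-3.7 -4.   9.1] Ftan(+y) -5.2 Frad 1.73 w 0.167 tq [-0.57  0.53  0.12]
yaw rel CY 10.93
```

drive_tool([
  [[0.117, 0, -0.046], [0, 0.4, 0], 1],
])

```text
time: 22.45
tool_pos: [0.5006, 0.1977, 0.0132]
tool_rot: [-0.531, 0.532, 0.466, -0.467]
contact_force: [-4.1, -4.0, 10.0]
gripper_width: 0.166
```

```bash
python3 -c "
from h import *
st()"
```

```text
t 22.45 theta 0.171 r 0.09 z 0.0132 F [-4.1 -4.  10. ] Ftan(+y) -5.38 Frad 1.98 w 0.166 tq [-0.61  0.59  0.11]
yaw rel CY 8.9
```

drive_tool([
  [[0.117, 0, -0.046], [0, 0.4, 0], 1],
])

```text
time: 22.55
tool_pos: [0.5019, 0.2005, 0.0132]
tool_rot: [-0.539, 0.54, 0.456, -0.458]
contact_force: [-4.6, -4.0, 10.3]
gripper_width: 0.167
```

```bash
python3 -c "
from h import *
st(); look()"
```

```text
t 22.55 theta 0.205 r 0.0901 z 0.0132 F [-4.6 -4.  10.3] Ftan(+y) -5.72 Frad 2.2 w 0.167 tq [-0.57  0.7   0.19]
yaw rel CY 6.89
cap 118 0.0734 0.0952 mean 0.0839 cy -0.0011 z 0.0724
jaw 71 0.0637 0.0789 mean 0.0686 cy -0.0017 z 0.0319
```

drive_tool([
  [[0.117, 0, -0.046], [0, 0.4, 0], 1],
])

```text
time: 22.7
tool_pos: [0.5034, 0.2031, 0.0133]
tool_rot: [-0.547, 0.548, 0.447, -0.448]
contact_force: [-4.9, -3.3, 10.1]
gripper_width: 0.166
```

```bash
python3 -c "
from h import *
st()"
```

```text
t 22.7 theta 0.238 r 0.0901 z 0.0133 F [-4.9 -3.3 10.1] Ftan(+y) -5.33 Frad 2.63 w 0.166 tq [-0.57  0.72  0.17]
yaw rel CY 4.92
```

drive_tool([
  [[0.058, 0, -0.023], [0, 0.2, 0], 1],
])

```text
time: 22.8
tool_pos: [0.5042, 0.2046, 0.0132]
tool_rot: [-0.551, 0.551, 0.442, -0.444]
contact_force: [-5.6, -3.9, 11.4]
gripper_width: 0.165
```

```bash
python3 -c "
from h import *
st()"
```

```text
t 22.8 theta 0.258 r 0.0902 z 0.0132 F [-5.6 -3.9 11.4] Ftan(+y) -6.22 Frad 2.84 w 0.165 tq [-0.58  0.81  0.16]
yaw rel CY 3.92
```

Counting the yaw moment as well (0.16 N·m over 0.09 m), the effective push is about 8 N against about 5.4 N free. A little more is needed.

drive_tool([
  [[0.117, 0, -0.046], [0, 0.4, 0], 1],
])

```text
time: 22.9
tool_pos: [0.5057, 0.207, 0.0132]
tool_rot: [-0.559, 0.559, 0.432, -0.434]
contact_force: [-6.2, -3.8, 10.6]
gripper_width: 0.165
```

```bash
python3 -c "
from h import *
st()"
```

```text
t 22.9 theta 0.289 r 0.0902 z 0.0132 F [-6.2 -3.8 10.6] Ftan(+y) -6.57 Frad 3.16 w 0.165 tq [-0.48  0.86  0.18]
yaw rel CY 1.91
```

drive_tool([
  [[0.117, 0, -0.046], [0, 0.4, 0], 1],
])

```text
time: 23.0
tool_pos: [0.5075, 0.2097, 0.0132]
tool_rot: [-0.566, 0.566, 0.422, -0.424]
contact_force: [-7.0, -3.8, 12.0]
gripper_width: 0.169
```

```bash
python3 -c "
from h import *
st(); look()"
```

```text
t 23.0 theta 0.325 r 0.0902 z 0.0132 F [-7.  -3.8 12. ] Ftan(+y) -7.13 Frad 3.51 w 0.169 tq [-0.57  0.93  0.17]
yaw rel CY -0.1
cap 115 0.0739 0.0965 mean 0.0846 cy -0.0011 z 0.0723
jaw 72 0.0642 0.0785 mean 0.0684 cy -0.0014 z 0.0322
```

drive_tool([
  [[0.117, 0, -0.046], [0, 0.4, 0], 1],
])

```text
time: 23.15
tool_pos: [0.5091, 0.2121, 0.0132]
tool_rot: [0.574, -0.574, -0.412, 0.415]
contact_force: [-7.8, -3.6, 12.0]
gripper_width: 0.171
```

```bash
python3 -c "
from h import *
st()"
```

```text
t 23.15 theta 0.357 r 0.0903 z 0.0132 F [-7.8 -3.6 12. ] Ftan(+y) -7.57 Frad 4.06 w 0.171 tq [-0.58  0.99  0.23]
yaw rel CY -2.07
```

The lever is clearly stiff: 7.6 N tangential, roughly 9–10 N counting the yaw moment. I stop here, ease back, release and withdraw.

drive_tool([
  [[-0.15, 0, 0.045], [0, -0.5, 0], 1],
  [[-0.15, 0, 0.045], [0, -0.5, 0], 1],
  [[0, 0, 0], [0, 0, 0], 0.3],
  [[0, 0, 0], [0, 0, 0], -0.3],
  [[0, 0, 0], [0, 0, 0], -1],
  [[0, 0, 0], [0, 0, 0], -1],
  [[0, 0, 0], [0, 0, 0], -1],
  [[0, 0, 0], [0, 0, 0], -1],
  [[0, -0.5, 0], [0, 0, 0], -1],
  [[0, -1, 0], [0, 0, 0], -1],
  [[0, -1, 0], [0, 0, 0], -1],
  [[0, -1, 0], [0, 0, 0], -1],
])

```text
time: 24.35
tool_pos: [0.5059, 0.2063, 0.1016]
tool_rot: [-0.555, 0.555, 0.438, -0.438]
contact_force: [0.3, -0.4, 0.3]
gripper_width: 0.997
```

drive_tool([
  [[0, -1, 0], [0, 0, 0], -1],
  [[0, -1, 0], [0, 0, 0], -1],
  [[0, -1, 0.5], [0, 0, 0], -1],
  [[0, 0, 0], [0, 0, 0], -1],
  [[0, 0, 0], [0, 0, 0], -1],
])

```text
time: 24.85
tool_pos: [0.494, 0.2094, 0.176]
tool_rot: [-0.555, 0.556, 0.439, -0.437]
contact_force: [0.2, -0.2, -0.2]
gripper_width: 1.001
```

```bash
python3 -c "
from h import *
st(); look()
t=grab('top'); save(t,'t9'); o=load('top')
for n,u in dict(jar=(390,225),tape=(347,277)).items(): print(n,pt(t,*u).round(3))
d=cv2.absdiff(t['img'],o['img']).max(2); print('change jar/tape',np.percentile(d[205:255,365:412],95),np.percentile(d[265:315,322:372],95))
# vial body verticality from side view: axis at several heights
f=grab('side'); z=f['range_z']; v,u=np.mgrid[0:480,0:640]
p=cv2.undistortPoints(np.c_[u.ravel(),v.ravel()].astype(float)[:,None],np.array(f['camera_matrix']),np.array([f['k1'],0,0,0,0.]))[:,0]
P=(np.c_[p,np.ones(len(p))]*z.ravel()[:,None])@f['W'][:3,:3].T+f['W'][:3,3]; q=P[:,:2]-NUT; cx=q@CX; cy=q@CY
b=f['img'].reshape(-1,3).astype(int); am=(b[:,2]>b[:,0]+35)&(abs(cy)<.03)&(abs(cx-.085)<.03)
for a in (.036,.042,.048,.054): 
    m=am&(abs(P[:,2]-a)<.003); print(a,m.sum(),cx[m].mean().round(4) if m.sum() else None)
"
```

```text
t 24.85 theta 0.246 r 0.1014 z 0.176 F [ 0.2 -0.2 -0.2] Ftan(+y) -0.05 Frad -0.26 w 1.001 tq [ 0.04  0.05 -0.01]
yaw rel CY 2.88
cap 115 0.073 0.0952 mean 0.0842 cy -0.0015 z 0.0732
jaw 71 0.0637 0.0789 mean 0.0686 cy -0.0012 z 0.0318
jar [ 0.585 -0.212  0.091]
tape [ 0.5   -0.133  0.019]
change jar/tape 7.0 7.0
0.036 19 0.0848
0.042 22 0.086
0.048 32 0.0868
0.054 26 0.0847
```

```bash
python3 -c "
from plant import manip
print(manip.job_done())"
```

```text
the job is handed in; nothing more can be done
None
```

The vial nearest the robot now stands upright in the clamp, held in the V by the jaw. The gripper has let go and is well clear. I handed the job in at about 25 s; no verdict was reported.

- **Placing:** I set the vial down 4–6 mm short of home, within about 1 mm of the jaw's centreline, and let go.
- **Tightening:** It took four leftward strokes. I stopped when the lever stiffened.
- **Last checks:**
  - The cap centre is at 84 mm along the clamp's x (nominal 85) and 73 mm high, so the vial is upright and home to within about 1 mm.
  - The jaw stayed forward after release.
  - The jar and tape roll are unmoved.
  - The wrist force is back to about zero.

**What disagreed or is uncertain:**
- **Fingertip position:** The real fingertips sit about 39 mm behind the reported TCP. My first grasp closed above the cap without touching the vial. I confirmed the offset in two views and allowed for it from then on.
- **Clamping force:** At the stop the handle read 7.6 N tangentially, or roughly 9–10 N if the wrist's yaw moment is counted, against 4.6 N (about 5.4 N) running free. The exact force on the vial is therefore uncertain, but both figures are below the 13 N limit.
- **Camera agreement:** The top and wrist cameras differed by up to 3.6 mm on the spindle's position. I worked from values between the two and corrected about 2 mm sideways at the hover.

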